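Stop a drilling jig from rocking: find the loose corner and wedge it

ROBOT

A 6-joint arm with a two-finger parallel gripper is mounted at the origin on the work surface; the furniture and walls round the work are solid. World frame = base frame: x ahead of the robot, y to its left, z up, the work surface at z = 0. Lengths are in m, angles in rad, forces in N, time in s.
With the tool pointing down it reaches from about 0.35 to 0.85 m from the base axis. Payload 8.1 kg.
Tool frame: the origin (TCP) lies on the mounting face of the last link; the fingertips stand 186 mm ahead of it and the grasp point (between the pads) lies 167 mm ahead of it; y points along the fingers, x is the direction in which the jaws open and shut, and the axes are right-handed (so a half turn about y gives the same grasp; the last joint's range is limited). The gripper opens to 93 mm and grips with 3 to 60 N. Pads are 15 mm wide; open, the fingers measure 128 mm over their backs; the gripper's body (75 mm by 188 mm) begins 65 mm behind the grasp point.
Start: joints at [1.134, 0.13, 1.488, -0, 1.523, -0.085], TCP at [0.207, 0.563, 0.405] pointing down, gripper open.
Joint ranges: [-2.96, 2.96], [-0.89, 2.26], [0.02, 2.5], [-1.34, 4.48], [0, 2.73], [-2.66, 2.66]. Speed limits (rad/s): [2.39, 2.39, 2.79, 3.14, 3.14, 3.14].

INTERFACE

Orientations are given as a unit quaternion [w, x, y, z].
In Python, from plant import ctrl gives the robot as it stands. The module is installed in compiled form; this text tells all that it offers.
- The arm moves only by the tool send_rows, never from a script. Its argument "motion" is a list of rows, each an object with "hand": the opening, from -1 (shut) to 1 (fully open); "delta_pos": the shift along the world's x, y, z normalised to -1 to 1, where 1 is 0.04 m, a list of three; "rot": the turn, a rotation vector about the world's x, y, z normalised to -1 to 1, where 1 is 6 degrees, a list of three. A call has exactly 5 rows; each row shifts and turns the commanded pose from where the row before left it; what a row does not reach is not made up. A row lasts 1/10 s, in which the tool goes at most 50 mm and 8.59 degrees, less where a joint would pass 70% of its speed; a pose out of reach is approached as far as the arm can. A call with a number of a shift or a turn outside -1 to 1 is refused whole. A call with a gripper value outside its range is refused whole. The fingers move at their own pace and stop on an object; "newtons" is the grip in N (left out, the last holds). Time passes only in rows, so rows that do not move let the fingers close, or fill a call up. It gives the time, the measured TCP pose, the force and the opening at its end, in the units of the state.
- ctrl.observe(): the state, without advancing time (a new reading comes with each control period).
- ctrl.capture(name): name is "scene" or "side" or "wrist"; returns the picture (400x640x3 uint8, red, green, blue); there is no depth.
- ctrl.calibration(name): a dict with "fov_y" (degrees; the focal length in pixels is half the picture's height over the tangent of half this angle, whatever the lens; pixels are square), "cx", "cy" (the principal point, pixels), "k1" (the pictures are not rectified: a ray, as slopes to the right and down, at radius r is drawn at 1 + k1 r^2 times it, then the intrinsics apply), "camera_from_world" (4x4, takes a point from world to camera coordinates); the wrist camera has in their place "hand_eye" (4x4, takes a point from camera to tool coordinates, whose origin is the TCP and whose axes are the tool frame's). Camera axes: x right, y down, z forward; pixel columns grow to the right and rows downward; lengths in m; the calibration is good to about 2 mm. A picture is of the moment at which its call begins: read the wrist's pose just before it. calibration takes no time and is no camera call.
- ctrl.hand_in(): hands the job in, once; it reports no verdict.
The state is a dict: "clock": time; "joints": joint angles; "qd": joint speeds; "tau": joint torques, N m; "tool_pos": TCP position; "tcp_rot": TCP orientation; "contact_force": force on the tool from outside, world axes, zero at the start; "moment": the same for the moment, N m; "width": opening from 0.0 (shut) to 1.0 (fully open).
Only numpy, scipy, OpenCV 4.12 (cv2) and the standard library are available. Lean on these libraries where they do the work, as an engineer would, in place of code of your own. Each camera call takes 0.05 s, during which the arm holds its last target. There are 200 camera calls.

TASK

The drilling jig rocks on its packers. Press down on its corners one after another to find the one that gives, then push that corner's wedge in under the plate with the fingertips until it is snug, without shoving the plate along, and press the same corner again to prove that it now stands firm. Push and press only: pick nothing up, and leave the jig, the other three wedges and the offcuts lying between them where they are.

Things in the scene. Friction and masses are not known exactly. Their poses are not given: they have to be found in the camera images.
- jig_plate: drilling jig: ply plate 220 x 230 x 18 mm (x, y, z), fence and toggle clamp on its middle (up to 45 mm above the plate), corners bare. Not fastened, 1.3 to 2.1 kg; stands level on four packers hidden under its corners, its underside 20 mm above a dark table top whose upper face is at z = 68 mm; one packer, never told which, is 5 mm too thin. Origin: centre of the underside; x points away from the robot, y left, z up
- corner_nl (a point): where to press the near left corner: point on the plate's top over its packer, at x -85, y +88 mm in the plate's frame, 38 mm above the table top when level. If this is the loose corner, about 2 to 4 N straight down tips it and it sinks 4 to 5 mm onto its packer; let go, it comes back level. A firm corner does not give
- corner_nr (a point): where to press the near right corner: point on the plate's top over its packer, at x -85, y -88 mm in the plate's frame, 38 mm above the table top when level. If this is the loose corner, about 2 to 4 N straight down tips it and it sinks 4 to 5 mm onto its packer; let go, it comes back level. A firm corner does not give
- corner_fl (a point): where to press the far left corner: point on the plate's top over its packer, at x +85, y +88 mm in the plate's frame, 38 mm above the table top when level. If this is the loose corner, about 2 to 4 N straight down tips it and it sinks 4 to 5 mm onto its packer; let go, it comes back level. A firm corner does not give
- corner_fr (a point): where to press the far right corner: point on the plate's top over its packer, at x +85, y -88 mm in the plate's frame, 38 mm above the table top when level. If this is the loose corner, about 2 to 4 N straight down tips it and it sinks 4 to 5 mm onto its packer; let go, it comes back level. A firm corner does not give
- wedge_nl: near left corner's loose wooden wedge, 95 x 32 mm, 5 mm thick at the nose, 24 at the flat tail, flat on the table top, nose under the plate's left edge (plate x -50 mm). Origin: centre of underside; x points to the nose, tail face at x = -47.5 mm. Slides at under 1 N for 36 to 46 mm inwards, then is snug (origin at plate y +87.5 mm) and jams; over about 5 N then shoves the plate along
- wedge_nr: near right corner's loose wooden wedge, 95 x 32 mm, 5 mm thick at the nose, 24 at the flat tail, flat on the table top, nose under the plate's right edge (plate x -50 mm). Origin: centre of underside; x points to the nose, tail face at x = -47.5 mm. Slides at under 1 N for 36 to 46 mm inwards, then is snug (origin at plate y -87.5 mm) and jams; over about 5 N then shoves the plate along
- wedge_fl: far left corner's loose wooden wedge, 95 x 32 mm, 5 mm thick at the nose, 24 at the flat tail, flat on the table top, nose under the plate's left edge (plate x +50 mm). Origin: centre of underside; x points to the nose, tail face at x = -47.5 mm. Slides at under 1 N for 36 to 46 mm inwards, then is snug (origin at plate y +87.5 mm) and jams; over about 5 N then shoves the plate along
- wedge_fr: far right corner's loose wooden wedge, 95 x 32 mm, 5 mm thick at the nose, 24 at the flat tail, flat on the table top, nose under the plate's right edge (plate x +50 mm). Origin: centre of underside; x points to the nose, tail face at x = -47.5 mm. Slides at under 1 N for 36 to 46 mm inwards, then is snug (origin at plate y -87.5 mm) and jams; over about 5 N then shoves the plate along
- offcut_block: bystander: dark board offcut, 38 x 62 x 28 mm, between the two left wedges; origin centre of its underside
- offcut_strip: bystander: thin dark wooden strip, 10 x 130 x 9 mm, between the two right wedges; origin centre of its underside

How it is judged:
On the way, in this order (a step that is already met when the one before it is completed fails the run):
1. the loose corner is pressed down with the fingers and tips (sinks by more than 3 mm), before its wedge is in (contact force between the fingers and jig_plate above 1 N and height (world z) of any of corner_nl, corner_nr, corner_fl, corner_fr below 0.103 m), for 0.1 s.
2. the wedge of that corner is pushed in to within 9 mm of snug (((horizontal distance between corner_nl and packer_1_c0 below 0.03 m and y of wedge_nl in the frame of jig_plate below 0.0965 m) or (horizontal distance between corner_nr and packer_1_c0 below 0.03 m and y of wedge_nr in the frame of jig_plate above -0.0965 m) or (horizontal distance between corner_fl and packer_1_c0 below 0.03 m and y of wedge_fl in the frame of jig_plate below 0.0965 m) or (horizontal distance between corner_fr and packer_1_c0 below 0.03 m and y of wedge_fr in the frame of jig_plate above -0.0965 m))), for 0.2 s.
3. the same corner is pressed again with more than 3 N, the fingers within 50 mm of its press point, and gives less than 2 mm (contact force between the fingers and jig_plate above 3 N and ((horizontal distance between corner_nl and packer_1_c0 below 0.03 m and y of wedge_nl in the frame of jig_plate below 0.0965 m and horizontal distance between the grasp point and corner_nl below 0.05 m and height (world z) of corner_nl above 0.104 m) or (horizontal distance between corner_nr and packer_1_c0 below 0.03 m and y of wedge_nr in the frame of jig_plate above -0.0965 m and horizontal distance between the grasp point and corner_nr below 0.05 m and height (world z) of corner_nr above 0.104 m) or (horizontal distance between corner_fl and packer_1_c0 below 0.03 m and y of wedge_fl in the frame of jig_plate below 0.0965 m and horizontal distance between the grasp point and corner_fl below 0.05 m and height (world z) of corner_fl above 0.104 m) or (horizontal distance between corner_fr and packer_1_c0 below 0.03 m and y of wedge_fr in the frame of jig_plate above -0.0965 m and horizontal distance between the grasp point and corner_fr below 0.05 m and height (world z) of corner_fr above 0.104 m))), for 0.1 s.
At the end, for the whole second after the job is handed in: the wedge of the loose corner is in to within 9 mm of snug, the other three wedges are within 12 mm of where they lay, the plate is within 15 mm of where it stood, at rest and level, with every corner within 2 mm of its height of 38 mm above the table top (((horizontal distance between corner_nl and packer_1_c0 below 0.03 m and y of wedge_nl in the frame of jig_plate below 0.0965 m and distance of each of wedge_nr, wedge_fl, wedge_fr from where it was at the start of the episode below 0.012 m) or (horizontal distance between corner_nr and packer_1_c0 below 0.03 m and y of wedge_nr in the frame of jig_plate above -0.0965 m and distance of each of wedge_nl, wedge_fl, wedge_fr from where it was at the start of the episode below 0.012 m) or (horizontal distance between corner_fl and packer_1_c0 below 0.03 m and y of wedge_fl in the frame of jig_plate below 0.0965 m and distance of each of wedge_nl, wedge_nr, wedge_fr from where it was at the start of the episode below 0.012 m) or (horizontal distance between corner_fr and packer_1_c0 below 0.03 m and y of wedge_fr in the frame of jig_plate above -0.0965 m and distance of each of wedge_nl, wedge_nr, wedge_fl from where it was at the start of the episode below 0.012 m)) and height (world z) of corner_nl between 0.104 and 0.108 m and height (world z) of corner_nr between 0.104 and 0.108 m and height (world z) of corner_fl between 0.104 and 0.108 m and height (world z) of corner_fr between 0.104 and 0.108 m and distance of jig_plate from where it was at the start of the episode below 0.015 m and linear speed of jig_plate below 0.01 m/s); the robot touches nothing.
It fails at once if a wedge is lifted (more than 12 mm off the table top) (height (world z) of any of wedge_nl, wedge_nr, wedge_fl, wedge_fr above 0.08 m).
It fails at once if the jig is lifted or jacked up (its middle more than 6 mm above where it stood) (height (world z) of jig_plate above 0.094 m).
It fails at once if a bystander is moved more than 25 mm (distance of any of offcut_block, offcut_strip from where it was at the start of the episode above 0.025 m).
It also fails if it takes over 51 s, if anything falls off the work surface, if the arm or the gripper's body presses on something with over 40 N, if the wrist force passes 120 N, or if a joint passes its speed limit or range.

## Working session

There is one attempt and no reset: what is moved stays moved. The work goes in short steps, Python scripts to look and compute and a tool call to move; the robot and the scene stay as the last step left them, time stands still between calls to the robot, and variables do not carry over. Pictures are saved under pics/ and viewed, about 8 in all and at most 12, crops included, and the job is handed in when it is done.

Besides the shell and the picture viewer there is one more tool, called after "Emit:" as name(argument=value, ...) on one line, values as JSON. send_rows: Moves the arm, as the interface text tells. Its arguments: {"type":"object","properties":{"motion":{"type":"array","items":{"type":"object","properties":{"hand":{"type":"number"},"delta_pos":{"type":"array","items":{"type":"number","minimum":-1,"maximum":1}},"rot":{"type":"array","items":{"type":"number","minimum":-1,"maximum":1}}}}},"newtons":{"type":"number"}},"required":["motion"]}

```bash
mkdir -p pics; cat > h.py <<'E'
import numpy as np, cv2
from plant import ctrl
from scipy.spatial.transform import Rotation as R
def cam(n):
    c=ctrl.calibration(n); f=200/np.tan(np.radians(c['fov_y'])/2)
    K=np.array([[f,0,c['cx']],[0,f,c['cy']],[0,0,1]])
    if n=='wrist':
        s=ctrl.observe(); q=s['tcp_rot']; T=np.eye(4); T[:3,:3]=R.from_quat([q[1],q[2],q[3],q[0]]).as_matrix(); T[:3,3]=s['tool_pos']
        W=T@np.array(c['hand_eye'])
    else: W=np.linalg.inv(np.array(c['camera_from_world']))
    return K,np.array([c['k1'],0,0,0,0.]),W
def ray(n,px,C=None):
    K,d,W=C or cam(n)
    u=cv2.undistortPoints(np.array(px,float).reshape(-1,1,2),K,d).reshape(-1,2)
    v=np.c_[u,np.ones(len(u))]@W[:3,:3].T
    return W[:3,3],v
def onz(n,px,z,C=None):
    o,v=ray(n,px,C); return o+v*((z-o[2])/v[:,2])[:,None]
def proj(n,P,C=None):
    K,d,W=C or cam(n); V=np.linalg.inv(W)
    return cv2.projectPoints(np.array(P,float).reshape(-1,1,3),cv2.Rodrigues(V[:3,:3])[0],V[:3,3],K,d)[0].reshape(-1,2)
def snap(n,name):
    C=cam(n); im=ctrl.capture(n)[:,:,::-1].copy(); cv2.imwrite(f'pics/{name}.png',im); return im,C
E
python3 - <<'E'
from h import *
a,C=snap('scene','s0');b,D=snap('side','d0')
c,E=snap('wrist','w0')
for X in(C,D,E): print(np.round(X[2],3).tolist(),X[0][0,0])
cv2.imwrite('pics/sd0.png',cv2.resize(np.vstack([a,b]),(480,600),interpolation=cv2.INTER_AREA))
print(ctrl.observe())
E
```

```text
[[0.844, -0.223, 0.488, 0.139], [-0.536, -0.38, 0.754, -0.722], [0.017, -0.898, -0.441, 0.537], [0.0, 0.0, 0.0, 1.0]] 422.4045879140155
[[-0.996, -0.04, 0.083, 0.492], [-0.089, 0.634, -0.768, 0.646], [-0.022, -0.772, -0.635, 0.697], [0.0, 0.0, 0.0, 1.0]] 502.3600281730482
[[0.345, 0.9, 0.268, 0.133], [0.939, -0.33, -0.1, 0.591], [-0.002, 0.286, -0.958, 0.383], [0.0, 0.0, 0.0, 1.0]] 289.05966345626643
{'clock': 0.15, 'joints': array([ 1.13356695e+00,  1.31019394e-01,  1.48903650e+00, -6.75965177e-06,
        1.52303181e+00, -8.53628147e-02]), 'qd': array([ 1.16049085e-04, -3.79381393e-04, -3.55632184e-03,  5.54743454e-05,
       -7.66499229e-04,  7.54641063e-04]), 'tau': array([-1.77653619e-04, -5.60480869e+01, -4.92332196e+01,  7.68050901e-02,
        3.06710531e-02, -3.60743763e-05]), 'tool_pos': array([0.20667298, 0.56308951, 0.40390524]), 'tcp_rot': array([-0.57952854,  0.58006171,  0.40431181, -0.40522468]), 'contact_force': array([ 0.05097626, -1.08474306,  0.38843059]), 'moment': array([-0.02136004,  0.01533752,  0.0199772 ]), 'width': 0.9997282044078359}
```

View pics/s0.png

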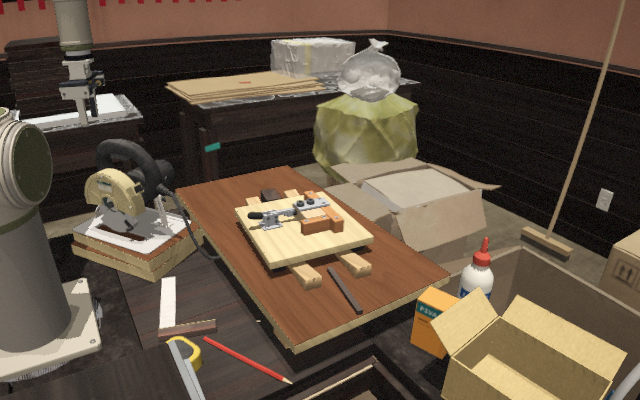

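View pics/d0.png

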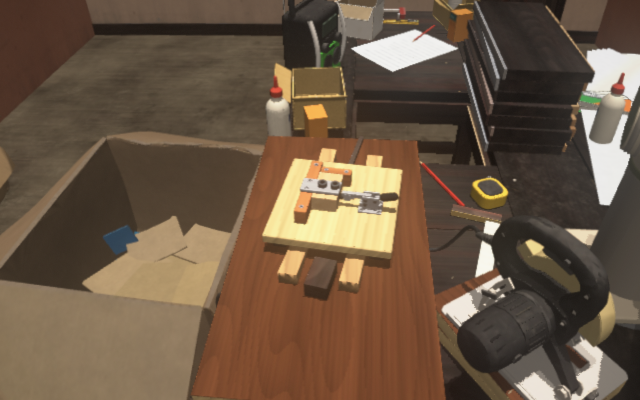

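The scene view shows the plate around (305,230), with the two right wedges at (305,275) and (355,264). In the side view the plate is around (335,208), with the left wedges at (292,264) and (352,272) and the block at (320,275). Next I'll segment the plate and wedges.

```bash
python3 - <<'E'
from h import *
out=[]
for n,f,(x0,y0,x1,y1) in(('scene','s0',(225,180,385,300)),('side','d0',(255,145,415,295))):
    im=cv2.imread(f'pics/{f}.png'); h=cv2.cvtColor(im,cv2.COLOR_BGR2HSV)
    m=cv2.inRange(h,(13,50,150),(32,190,255)); z=np.zeros_like(m); z[y0:y1,x0:x1]=m[y0:y1,x0:x1]
    z=cv2.morphologyEx(z,cv2.MORPH_CLOSE,np.ones((3,3)))
    o=cv2.morphologyEx(z,cv2.MORPH_OPEN,np.ones((9,9)))
    c=max(cv2.findContours(cv2.morphologyEx(z,cv2.MORPH_CLOSE,np.ones((25,25)))&cv2.dilate(o,np.ones((25,25))),0,2)[0],key=cv2.contourArea)
    print(n)
    C=cam(n)
    crop=im[y0:y1,x0:x1].copy(); crop[z[y0:y1,x0:x1]==0]//=2
    print(h[250 if n=='side' else 258,300:400:10].tolist())
    out.append(cv2.resize(np.hstack([im[y0:y1,x0:x1],crop]),None,fx=2.4,fy=2.4,interpolation=cv2.INTER_CUBIC)[:300 if 0 else None])
cv2.imwrite('pics/c1.png',cv2.resize(np.vstack(out),(700,590)))
E
```

```text
scene
[[21, 89, 157], [20, 96, 144], [12, 139, 55], [11, 136, 58], [16, 110, 104], [18, 94, 229], [18, 92, 233], [12, 142, 135], [12, 144, 143], [12, 136, 146]]
side
[[15, 128, 118], [14, 136, 86], [15, 134, 93], [18, 117, 126], [18, 116, 134], [18, 117, 133], [18, 116, 128], [19, 113, 178], [23, 96, 246], [21, 106, 235]]
```

View pics/c1.png

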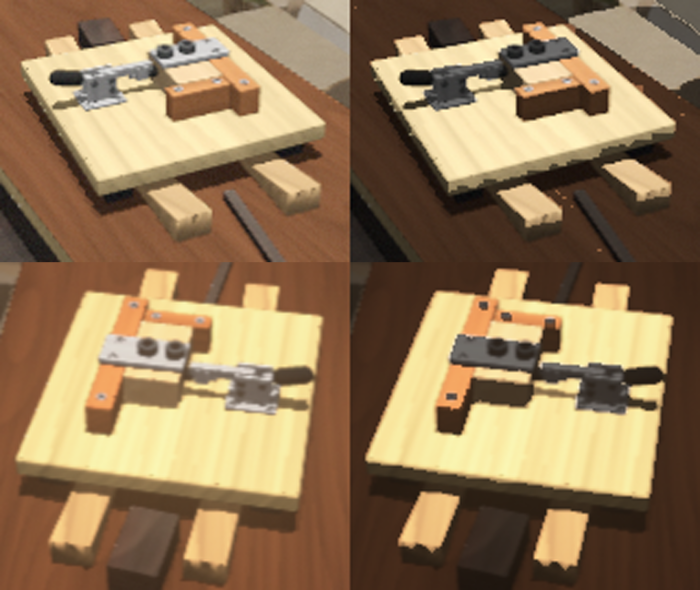

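```bash
cat > tri.py <<'E'
from h import *
def tri(p,q):
    (o1,v1),(o2,v2)=ray('scene',[p]),ray('side',[q]); v1=v1[0];v2=v2[0]
    t=np.linalg.lstsq(np.c_[v1,-v2],o2-o1,rcond=None)[0]
    a=o1+v1*t[0];b=o2+v2*t[1]; return (a+b)/2,np.linalg.norm(a-b)
E
python3 - <<'E'
from tri import *
S={'nl':(235.1,207.4),'nr':(269.8,263.2),'fr':(373.6,238.5)}
D={'nl':(392.1,252.1),'nr':(402.2,168.8),'fr':(292.5,157.8),'fl':(263.7,236.5)}
for k in S: print(k,tri(S[k],D[k]))
P={k:onz('side',[D[k]],.106)[0] for k in D}
for k in P: print(k,P[k].round(4))
for k in S: print('sc',k,onz('scene',[S[k]],.106)[0].round(4))
c=sum(P.values())/4; ex=(P['fl']+P['fr']-P['nl']-P['nr'])/2; ey=(P['nl']+P['fl']-P['nr']-P['fr'])/2
print(c,np.linalg.norm(ex),np.linalg.norm(ey),np.degrees(np.arctan2(ex[1],ex[0])),np.degrees(np.arctan2(-ey[0],ey[1])))
E
```

```text
nl (array([0.43476373, 0.06763657, 0.10434835]), np.float64(0.0044294057195517576))
nr (array([ 0.40685195, -0.16154578,  0.10378579]), np.float64(0.00044983488695013067))
fr (array([ 0.62592975, -0.18664057,  0.10103346]), np.float64(0.005794437418723429))
nl [0.4329 0.0702 0.106 ]
nr [ 0.407  -0.1584  0.106 ]
fr [ 0.6275 -0.1827  0.106 ]
fl [0.6474 0.0483 0.106 ]
sc nl [0.436  0.0647 0.106 ]
sc nr [ 0.4057 -0.1644  0.106 ]
sc fr [ 0.6164 -0.1939  0.106 ]
[ 0.52866554 -0.05565394  0.106     ] 0.21872084202387834 0.2309109658836535 -6.063521654731746 -5.6939698935505785
```

```bash
python3 - <<'E'
from tri import *
print('saw top',tri((118,143),(520,222)), 'blade guard',tri((92,180),(585,330)))
print('tip proj',proj('scene',[[.207,.563,.219]]),proj('side',[[.207,.563,.219]]))
for p in [(110,141),(160,165),(95,262),(200,235)]: print(p,onz('scene',[p],.2)[0].round(3),onz('scene',[p],.05)[0].round(3))
c=np.array([.528,-.057]); a=np.radians(-5.9); M=np.array([[np.cos(a),-np.sin(a)],[np.sin(a),np.cos(a)]])
for k,v in dict(nl=(-85,88),nr=(-85,-88),fl=(85,88),fr=(85,-88)).items(): print(k,(c+M@np.array(v)/1e3).round(4))
E
```

```text
saw top (array([0.25465464, 0.15180509, 0.25829358]), np.float64(0.052087784276060436)) blade guard (array([0.181062  , 0.24336815, 0.15861797]), np.float64(0.025422493919904213))
tip proj [[ 89.8269981  120.08133005]] [[709.4884474  621.51483471]]
(110, 141) [0.236 0.394 0.2  ] [0.279 0.891 0.05 ]
(160, 165) [0.307 0.16  0.2  ] [0.382 0.552 0.05 ]
(95, 262) [ 0.136 -0.161  0.2  ] [0.134 0.088 0.05 ]
(200, 235) [ 0.289 -0.165  0.2  ] [0.356 0.083 0.05 ]
nl [0.4525 0.0393]
nr [ 0.4344 -0.1358]
fl [0.6216 0.0218]
fr [ 0.6035 -0.1533]
```

Emit:
send_rows(motion=[{"hand": -1,"delta_pos": [1,-0.3,0],"rot": [0,0,0.48]},{"hand": -1,"delta_pos": [1,-0.3,0],"rot": [0,0,0.48]},{"hand": -1,"delta_pos": [1,-0.3,0],"rot": [0,0,0.48]},{"hand": -1,"delta_pos": [1,-0.3,0],"rot": [0,0,0.48]},{"hand": -1,"delta_pos": [1,-0.3,0],"rot": [0,0,0.48]}], newtons=20)

```text
clock: 0.65
tool_pos: [0.4082, 0.5025, 0.4043]
tcp_rot: [-0.524, 0.524, 0.475, -0.475]
contact_force: [-0.3, 0.3, 0.1]
width: 0.614
```

Emit:
send_rows(motion=[{"hand": -1,"delta_pos": [0.23,-1,0],"rot": [0,0,0]},{"hand": -1,"delta_pos": [0.23,-1,0],"rot": [0,0,0]},{"hand": -1,"delta_pos": [0.23,-1,0],"rot": [0,0,0]},{"hand": -1,"delta_pos": [0.23,-1,0],"rot": [0,0,0]},{"hand": -1,"delta_pos": [0.23,-1,0],"rot": [0,0,0]}])

```text
clock: 1.15
tool_pos: [0.4528, 0.3016, 0.4043]
tcp_rot: [0.524, -0.524, -0.474, 0.474]
contact_force: [0.6, -0.5, -0.0]
width: 0.19
```

Emit:
send_rows(motion=[{"hand": -1,"delta_pos": [0,-1,0],"rot": [0,0,0]},{"hand": -1,"delta_pos": [0,-1,0],"rot": [0,0,0]},{"hand": -1,"delta_pos": [0,-1,0],"rot": [0,0,0]},{"hand": -1,"delta_pos": [0,0,0],"rot": [0,0,0]},{"hand": -1,"delta_pos": [0,0,0],"rot": [0,0,0]}])

```text
clock: 1.65
tool_pos: [0.4528, 0.1826, 0.4047]
tcp_rot: [0.525, -0.525, -0.474, 0.474]
contact_force: [-1.1, -0.7, -0.0]
width: 0.008
```

```bash
python3 - <<'E'
from h import *
im,C=snap('wrist','w1'); np.savez('w1.npz',K=C[0],d=C[1],W=C[2])
E
```

```text
(no output)
```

View pics/w1.png

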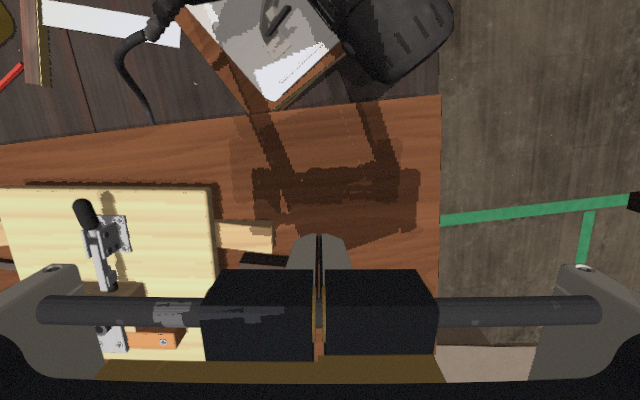

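The wrist view shows the plate's near-left corner at (213,187) and the near-left wedge, with its tail at column 274 and rows 223-253.

```bash
python3 - <<'E'
from h import *
z=np.load('w1.npz'); C=(z['K'],z['d'],z['W'])
print('NLcorner',onz('wrist',[(213,187)],.106,C).round(4),'near edge',onz('wrist',[(20,190)],.106,C).round(4))
print('tail',onz('wrist',[(274,223),(274,253)],.092,C).round(4))
for s in [(392.1,252.1)]: print(onz('side',[s],.106))
E
```

```text
NLcorner [[0.4325 0.0796 0.106 ]] near edge [[ 0.4143 -0.1227  0.106 ]]
tail [[0.4817 0.1316 0.092 ]
 [0.5171 0.1263 0.092 ]]
[[0.43286457 0.07019527 0.106     ]]
```

Emit:
send_rows(motion=[{"hand": -1,"delta_pos": [0,-1,0],"rot": [0,0,0]},{"hand": -1,"delta_pos": [0,-1,0],"rot": [0,0,0]},{"hand": -1,"delta_pos": [0,-1,0],"rot": [0,0,0]},{"hand": -1,"delta_pos": [0,-0.58,-1],"rot": [0,0,0]},{"hand": -1,"delta_pos": [0,0,-1],"rot": [0,0,0]}])

```text
clock: 2.2
tool_pos: [0.4537, 0.0389, 0.3252]
tcp_rot: [-0.524, 0.526, 0.475, -0.473]
contact_force: [1.3, 0.5, 0.0]
width: 0.007
```

Emit:
send_rows(motion=[{"hand": -1,"delta_pos": [0,0,-0.5],"rot": [0,0,0]},{"hand": -1,"delta_pos": [0,0,-0.15],"rot": [0,0,0]},{"hand": -1,"delta_pos": [0,0,-0.05],"rot": [0,0,0]},{"hand": -1,"delta_pos": [0,0,-0.025],"rot": [0,0,0]},{"hand": -1,"delta_pos": [0,0,0],"rot": [0,0,0]}])

```text
clock: 2.7
tool_pos: [0.4534, 0.0405, 0.2972]
tcp_rot: [-0.524, 0.525, 0.475, -0.474]
contact_force: [0.8, 0.4, 0.5]
width: 0.006
```

Emit:
send_rows(motion=[{"hand": -1,"delta_pos": [0,0,-0.025],"rot": [0,0,0]},{"hand": -1,"delta_pos": [0,0,-0.025],"rot": [0,0,0]},{"hand": -1,"delta_pos": [0,0,-0.025],"rot": [0,0,0]},{"hand": -1,"delta_pos": [0,0,0],"rot": [0,0,0]},{"hand": -1,"delta_pos": [0,0,0],"rot": [0,0,0]}])

```text
clock: 3.2
tool_pos: [0.4527, 0.04, 0.2927]
tcp_rot: [-0.525, 0.525, 0.474, -0.474]
contact_force: [0.3, -0.1, 0.8]
width: 0.003
```

Emit:
send_rows(motion=[{"hand": -1,"delta_pos": [0,0,-0.025],"rot": [0,0,0]},{"hand": -1,"delta_pos": [0,0,-0.025],"rot": [0,0,0]},{"hand": -1,"delta_pos": [0,0,-0.025],"rot": [0,0,0]},{"hand": -1,"delta_pos": [0,0,0],"rot": [0,0,0]},{"hand": -1,"delta_pos": [0,0,0],"rot": [0,0,0]}])

```text
clock: 3.7
tool_pos: [0.4527, 0.0401, 0.2898]
tcp_rot: [0.524, -0.524, -0.474, 0.474]
contact_force: [-1.9, 1.7, 2.2]
width: 0.003
```

Emit:
send_rows(motion=[{"hand": -1,"delta_pos": [0,0,-0.025],"rot": [0,0,0]},{"hand": -1,"delta_pos": [0,0,-0.025],"rot": [0,0,0]},{"hand": -1,"delta_pos": [0,0,0],"rot": [0,0,0]},{"hand": -1,"delta_pos": [0,0,0],"rot": [0,0,0]},{"hand": -1,"delta_pos": [0,0,0],"rot": [0,0,0]}])

```text
clock: 4.2
tool_pos: [0.4528, 0.0401, 0.288]
tcp_rot: [-0.524, 0.524, 0.474, -0.474]
contact_force: [-2.9, 2.3, 5.1]
width: 0.003
```

Emit:
send_rows(motion=[{"hand": -1,"delta_pos": [0,0,-0.025],"rot": [0,0,0]},{"hand": -1,"delta_pos": [0,0,-0.025],"rot": [0,0,0]},{"hand": -1,"delta_pos": [0,0,0],"rot": [0,0,0]},{"hand": -1,"delta_pos": [0,0,0],"rot": [0,0,0]},{"hand": -1,"delta_pos": [0,0,0],"rot": [0,0,0]}])

```text
clock: 4.7
tool_pos: [0.4529, 0.0402, 0.2877]
tcp_rot: [-0.524, 0.525, 0.474, -0.474]
contact_force: [-10.8, 1.9, 21.0]
width: 0.005
```

```bash
python3 - <<'E'
from h import *
import time
s=ctrl.observe();print(s['tool_pos'],s['contact_force'])
out=[]
for n,f,(x0,y0,x1,y1) in(('scene','s0',(225,180,385,300)),('side','d0',(255,145,415,295))):
    im,_=snap(n,n+'_nl'); o=cv2.imread(f'pics/{f}.png')
    out.append(np.hstack([o[y0:y1,x0:x1],im[y0:y1,x0:x1]]))
cv2.imwrite('pics/c2.png',cv2.resize(np.vstack(out),(700,590),interpolation=cv2.INTER_CUBIC))
E
```

```text
[0.45289447 0.04016443 0.28766049] [-10.76819134   1.92720533  20.98611776]
```

View pics/c2.png

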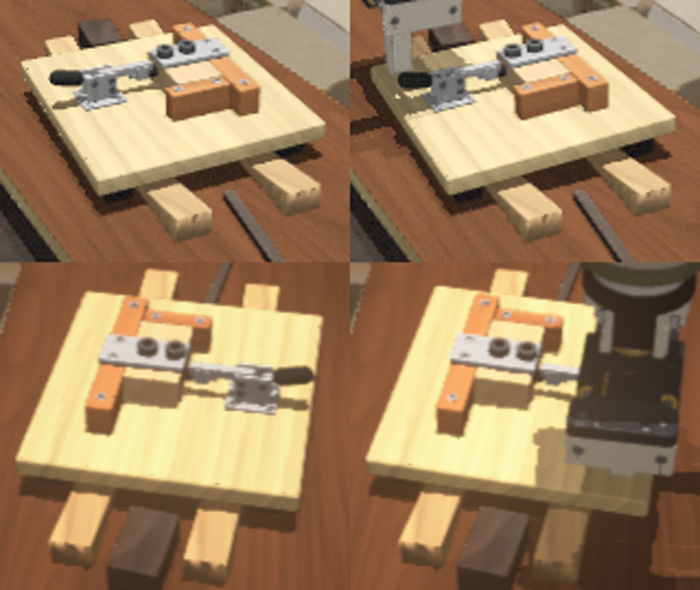

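The press on NL met a soft give of about 4 mm at 2-5 N, then a hard stop. In the pictures the far-right corner lifts slightly and the near-left corner drops. I'll release and check that numerically.

Emit:
send_rows(motion=[{"hand": -1,"delta_pos": [0,0,0.05],"rot": [0,0,0]},{"hand": -1,"delta_pos": [0,0,0.1],"rot": [0,0,0]},{"hand": -1,"delta_pos": [0,0,0.5],"rot": [0,0,0]},{"hand": -1,"delta_pos": [0,0,0.8],"rot": [0,0,0]},{"hand": -1,"delta_pos": [0,0,0],"rot": [0,0,0]}])

```text
clock: 5.3
tool_pos: [0.4541, 0.0399, 0.348]
tcp_rot: [-0.523, 0.526, 0.476, -0.473]
contact_force: [0.1, 0.2, -0.5]
width: 0.004
```

```bash
python3 - <<'E'
from h import *
s=ctrl.observe();print(s['tool_pos'],s['contact_force'])
g=lambda f:cv2.cvtColor(cv2.imread(f'pics/{f}.png'),cv2.COLOR_BGR2GRAY)
snap('scene','s_rel');snap('side','d_rel')
for a,b,pts in(('s0',('scene_nl','s_rel'),dict(fr=(373.6,238.5),nr=(269.8,263.2))),('d0',('side_nl','d_rel'),dict(fr=(292.5,157.8),fl=(263.7,236.5),nl=(392.1,252.1)))):
    for q in b:
        n,st,e=cv2.calcOpticalFlowPyrLK(g(a),g(q),np.float32(list(pts.values())).reshape(-1,1,2),None,winSize=(15,15))
        print(q,{k:(n[i,0]-np.float32(v)).round(2).tolist() for i,(k,v) in enumerate(pts.items())})
E
```

```text
[0.45410431 0.03988811 0.34795522] [ 0.13075287  0.18183364 -0.4587262 ]
scene_nl {'fr': [0.10000000149011612, -2.6600000858306885], 'nr': [-0.25999999046325684, -0.23000000417232513]}
s_rel {'fr': [0.07000000029802322, 0.03999999910593033], 'nr': [-0.009999999776482582, 0.05000000074505806]}
side_nl {'fr': [-0.18000000715255737, -2.75], 'fl': [-0.2199999988079071, 0.28999999165534973], 'nl': [-51.189998626708984, -4.900000095367432]}
d_rel {'fr': [-0.18000000715255737, -0.15000000596046448], 'fl': [-0.20999999344348907, 0.17000000178813934], 'nl': [-52.779998779296875, -6.769999980926514]}
```

NL is confirmed: FR rose 2.7 px while it was pressed and everything came back on release. Next I'll go beside the NL wedge's tail and locate it from there.

Emit:
send_rows(motion=[{"hand": -1,"delta_pos": [0.29,0.9,0],"rot": [0,0,0]},{"hand": -1,"delta_pos": [0.29,0.9,0],"rot": [0,0,0]},{"hand": -1,"delta_pos": [0.29,0.9,0],"rot": [0,0,0]},{"hand": -1,"delta_pos": [0.29,0.9,0],"rot": [0,0,0]},{"hand": -1,"delta_pos": [0,0,0],"rot": [0,0,0]}])

```text
clock: 5.9
tool_pos: [0.4991, 0.1872, 0.3418]
tcp_rot: [0.524, -0.523, -0.475, 0.476]
contact_force: [-0.0, -0.2, -0.2]
width: 0.006
```

Emit:
send_rows(motion=[{"hand": -1,"delta_pos": [0,0,0],"rot": [0,0,0]},{"hand": -1,"delta_pos": [0,0,0],"rot": [0,0,0]},{"hand": -1,"delta_pos": [0,0,0],"rot": [0,0,0]},{"hand": -1,"delta_pos": [0,0,0],"rot": [0,0,0]},{"hand": -1,"delta_pos": [0,0,0],"rot": [0,0,0]}])

```text
clock: 6.4
tool_pos: [0.4991, 0.1834, 0.3439]
tcp_rot: [-0.525, 0.525, 0.474, -0.474]
contact_force: [0.3, 0.2, 0.0]
width: 0.002
```

```bash
python3 - <<'E'
from h import *
im,C=snap('wrist','w2'); np.savez('w2.npz',K=C[0],d=C[1],W=C[2]); print(ctrl.observe()['tool_pos'])
print('side tail top',onz('side',[(340.5,282.8),(358.3,285)],.092).round(4))
print('tip px',proj('wrist',[C[2][:3,3]*0+[*ctrl.observe()['tool_pos'][:2],.163]],C))
E
```

```text
[0.49915139 0.18353963 0.34392256]
side tail top [[0.5134 0.1285 0.092 ]
 [0.4856 0.1311 0.092 ]]
tip px [[318.34321172 248.45606585]]
```

View pics/w2.png

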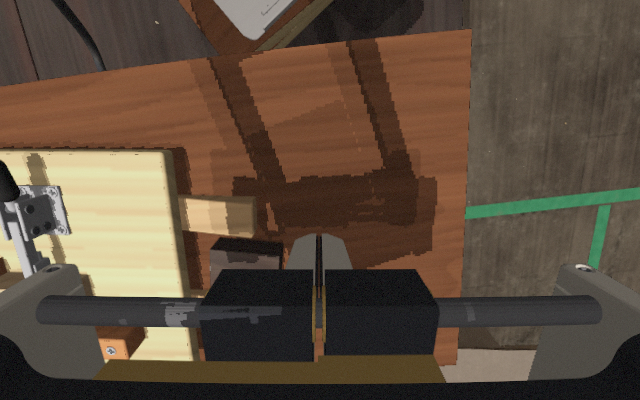

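The wrist view shows the NL wedge's tail at column ~256, rows 199-236, the plate's NL corner at (171,150) and the block from (213,238).

```bash
python3 - <<'E'
from h import *
z=np.load('w2.npz'); C=(z['K'],z['d'],z['W'])
print('corner',onz('wrist',[(171,150)],.106,C).round(4),'left edge far',onz('wrist',[(186,262)],.106,C).round(4))
print('tail',onz('wrist',[(256,199),(254,236)],.092,C).round(4))
print('block near edge top',onz('wrist',[(213,238),(283,243)],.096,C).round(4))
E
```

```text
corner [[0.4349 0.0786 0.106 ]] left edge far [[0.5283 0.0681 0.106 ]]
tail [[0.4832 0.1328 0.092 ]
 [0.5161 0.1256 0.092 ]]
block near edge top [[0.5128 0.0912 0.096 ]
 [0.5234 0.1505 0.096 ]]
```

Emit:
send_rows(motion=[{"hand": -1,"delta_pos": [0.12,0,-0.7],"rot": [0,0,0]},{"hand": -1,"delta_pos": [0,0,-0.7],"rot": [0,0,0]},{"hand": -1,"delta_pos": [0,0,-0.6],"rot": [0,0,0]},{"hand": -1,"delta_pos": [0,0,-0.08],"rot": [0,0,0]},{"hand": -1,"delta_pos": [0,0,0],"rot": [0,0,0]}])

```text
clock: 6.95
tool_pos: [0.5037, 0.1838, 0.2602]
tcp_rot: [0.525, -0.524, -0.474, 0.475]
contact_force: [0.7, -0.4, 1.2]
width: 0.008
```

Emit:
send_rows(motion=[{"hand": -1,"delta_pos": [-0.013,-0.125,0],"rot": [0,0,0]},{"hand": -1,"delta_pos": [-0.013,-0.125,0],"rot": [0,0,0]},{"hand": -1,"delta_pos": [-0.013,-0.125,0],"rot": [0,0,0]},{"hand": -1,"delta_pos": [-0.013,-0.125,0],"rot": [0,0,0]},{"hand": -1,"delta_pos": [-0.013,-0.125,0],"rot": [0,0,0]}])

```text
clock: 7.45
tool_pos: [0.5014, 0.1585, 0.261]
tcp_rot: [-0.524, 0.525, 0.474, -0.474]
contact_force: [-0.2, 0.1, -0.1]
width: 0.003
```

Emit:
send_rows(motion=[{"hand": -1,"delta_pos": [-0.01,-0.1,0],"rot": [0,0,0]},{"hand": -1,"delta_pos": [-0.01,-0.1,0],"rot": [0,0,0]},{"hand": -1,"delta_pos": [-0.01,-0.1,0],"rot": [0,0,0]},{"hand": -1,"delta_pos": [-0.01,-0.1,0],"rot": [0,0,0]},{"hand": -1,"delta_pos": [-0.01,-0.1,0],"rot": [0,0,0]}])

```text
clock: 7.95
tool_pos: [0.4993, 0.1388, 0.2605]
tcp_rot: [0.524, -0.524, -0.474, 0.474]
contact_force: [-1.0, -0.4, -0.4]
width: 0.009
```

Emit:
send_rows(motion=[{"hand": -1,"delta_pos": [-0.005,-0.05,0],"rot": [0,0,0]},{"hand": -1,"delta_pos": [-0.005,-0.05,0],"rot": [0,0,0]},{"hand": -1,"delta_pos": [-0.005,-0.05,0],"rot": [0,0,0]},{"hand": -1,"delta_pos": [0,0,0],"rot": [0,0,0]},{"hand": -1,"delta_pos": [0,0,0],"rot": [0,0,0]}])

```text
clock: 8.45
tool_pos: [0.4988, 0.133, 0.2606]
tcp_rot: [-0.524, 0.525, 0.474, -0.474]
contact_force: [0.4, -0.0, -0.3]
width: 0.007
```

```bash
python3 - <<'E'
from h import *
im,C=snap('wrist','w3'); np.savez('w3.npz',K=C[0],d=C[1],W=C[2])
b,_=snap('side','d3'); b=cv2.resize(b[130:310,240:440],None,fx=1.8,fy=1.8,interpolation=cv2.INTER_CUBIC)
v=np.zeros((400,640+360,3),np.uint8); v[:,:640]=im; v[:324,640:]=b; cv2.imwrite('pics/c3.png',cv2.resize(v,(800,320),interpolation=cv2.INTER_AREA))
E
```

```text
(no output)
```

View pics/c3.png

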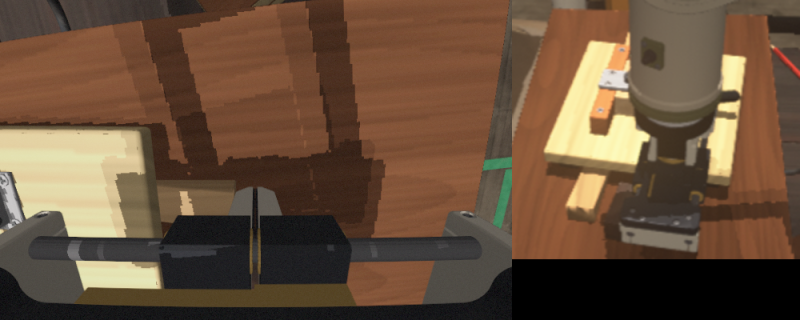

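The wrist view shows the NL wedge's tail corner at about (295,226), touching the finger, and the plate's left edge at about (197,228).

```bash
python3 - <<'E'
from h import *
z=np.load('w3.npz'); C=(z['K'],z['d'],z['W'])
im=cv2.imread('pics/w3.png'); print(im[240,190:310:4].tolist())
print(onz('wrist',[(295,226)],.092,C).round(4),onz('wrist',[(187,155),(199,262)],.106,C).round(4))
E
```

```text
[[44, 63, 74], [47, 66, 77], [66, 92, 118], [69, 97, 119], [70, 100, 122], [70, 98, 121], [73, 101, 125], [68, 97, 122], [72, 100, 124], [133, 178, 213], [134, 182, 214], [98, 136, 167], [71, 97, 123], [73, 101, 127], [71, 100, 126], [67, 96, 124], [72, 101, 126], [71, 102, 127], [74, 102, 127], [69, 96, 122], [69, 96, 121], [68, 98, 119], [66, 92, 115], [63, 89, 112], [59, 85, 107], [59, 85, 105], [47, 61, 75], [83, 92, 99], [84, 93, 99], [83, 89, 94]]
[[0.478  0.1224 0.092 ]] [[0.4325 0.0784 0.106 ]
 [0.4876 0.0719 0.106 ]]
```

Emit:
send_rows(motion=[{"hand": -1,"delta_pos": [-0.01,-0.1,0],"rot": [0,0,0]},{"hand": -1,"delta_pos": [-0.01,-0.1,0],"rot": [0,0,0]},{"hand": -1,"delta_pos": [-0.01,-0.1,0],"rot": [0,0,0]},{"hand": -1,"delta_pos": [-0.01,-0.1,0],"rot": [0,0,0]},{"hand": -1,"delta_pos": [-0.01,-0.1,0],"rot": [0,0,0]}])

```text
clock: 9.05
tool_pos: [0.4967, 0.1126, 0.2606]
tcp_rot: [-0.524, 0.525, 0.474, -0.474]
contact_force: [0.0, 0.9, 0.1]
width: 0.006
```

Emit:
send_rows(motion=[{"hand": -1,"delta_pos": [-0.005,-0.05,0],"rot": [0,0,0]},{"hand": -1,"delta_pos": [-0.003,-0.025,0],"rot": [0,0,0]},{"hand": -1,"delta_pos": [-0.003,-0.025,0],"rot": [0,0,0]},{"hand": -1,"delta_pos": [0,0,0],"rot": [0,0,0]},{"hand": -1,"delta_pos": [0,0,0],"rot": [0,0,0]}])

```text
clock: 9.55
tool_pos: [0.4963, 0.1091, 0.2605]
tcp_rot: [-0.524, 0.524, 0.474, -0.474]
contact_force: [0.4, -1.1, -0.4]
width: 0.003
```

Free so far, so I'll continue in 1 mm steps while watching the force.

Emit:
send_rows(motion=[{"hand": -1,"delta_pos": [-0.003,-0.025,0],"rot": [0,0,0]},{"hand": -1,"delta_pos": [-0.003,-0.025,0],"rot": [0,0,0]},{"hand": -1,"delta_pos": [-0.003,-0.025,0],"rot": [0,0,0]},{"hand": -1,"delta_pos": [0,0,0],"rot": [0,0,0]},{"hand": -1,"delta_pos": [0,0,0],"rot": [0,0,0]}])

```text
clock: 10.05
tool_pos: [0.4959, 0.106, 0.2606]
tcp_rot: [-0.524, 0.524, 0.474, -0.474]
contact_force: [0.1, -0.1, 0.1]
width: 0.003
```

Emit:
send_rows(motion=[{"hand": -1,"delta_pos": [-0.003,-0.025,0],"rot": [0,0,0]},{"hand": -1,"delta_pos": [-0.003,-0.025,0],"rot": [0,0,0]},{"hand": -1,"delta_pos": [0,0,0],"rot": [0,0,0]},{"hand": -1,"delta_pos": [0,0,0],"rot": [0,0,0]},{"hand": -1,"delta_pos": [0,0,0],"rot": [0,0,0]}])

```text
clock: 10.55
tool_pos: [0.4957, 0.104, 0.2605]
tcp_rot: [0.524, -0.524, -0.474, 0.474]
contact_force: [-0.7, -0.8, 0.0]
width: 0.001
```

Emit:
send_rows(motion=[{"hand": -1,"delta_pos": [-0.003,-0.025,0],"rot": [0,0,0]},{"hand": -1,"delta_pos": [-0.003,-0.025,0],"rot": [0,0,0]},{"hand": -1,"delta_pos": [0,0,0],"rot": [0,0,0]},{"hand": -1,"delta_pos": [0,0,0],"rot": [0,0,0]},{"hand": -1,"delta_pos": [0,0,0],"rot": [0,0,0]}])

```text
clock: 11.05
tool_pos: [0.4954, 0.1021, 0.2605]
tcp_rot: [-0.524, 0.524, 0.474, -0.474]
contact_force: [-0.5, -0.1, 0.2]
width: 0.004
```

```bash
python3 - <<'E'
from h import *
F=[]
s=ctrl.observe(); print(s['tool_pos'],s['contact_force'])
im,C=snap('wrist','w4'); np.savez('w4.npz',K=C[0],d=C[1],W=C[2])
cv2.imwrite('pics/w4c.png',cv2.resize(im[120:280,140:400],None,fx=2.5,fy=2.5,interpolation=cv2.INTER_CUBIC))
E
```

```text
[0.49543796 0.10205258 0.26054224] [-0.51709392 -0.12986731  0.18164013]
```

View pics/w4c.png

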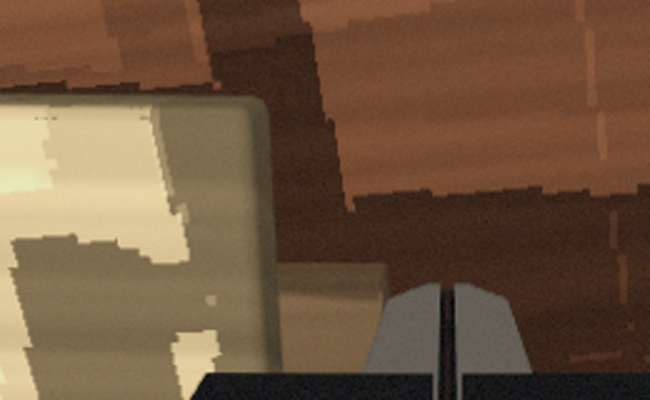

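The crop shows the wedge's near tail corner at about (294.4,226) and the plate's left top edge running from (246,165) to (250,262).

```bash
python3 - <<'E'
from h import *
z=np.load('w4.npz'); C=(z['K'],z['d'],z['W'])
t=onz('wrist',[(294.4,226),(280,226)],.092,C); e=onz('wrist',[(247.5,170),(252,264)],.106,C)
print(t.round(4),e.round(4)); d=e[1]-e[0]; d/=np.linalg.norm(d); n=np.array([-d[1],d[0],0]); print('tail beyond edge',(t[0]-e[0])@n)
z=np.load('w3.npz'); C=(z['K'],z['d'],z['W']); t=onz('wrist',[(295,226)],.092,C); print((t[0]-e[0])@n)
E
```

```text
[[0.4746 0.0911 0.092 ]
 [0.4738 0.0832 0.092 ]] [[0.439  0.0744 0.106 ]
 [0.488  0.0683 0.106 ]]
tail beyond edge 0.02093377719013528
0.052423816383988645
```

Emit:
send_rows(motion=[{"hand": -1,"delta_pos": [-0.003,-0.025,0],"rot": [0,0,0]},{"hand": -1,"delta_pos": [0,0,0],"rot": [0,0,0]},{"hand": -1,"delta_pos": [0,0,0],"rot": [0,0,0]},{"hand": -1,"delta_pos": [0,0,0],"rot": [0,0,0]},{"hand": -1,"delta_pos": [0,0,0],"rot": [0,0,0]}])

```text
clock: 11.6
tool_pos: [0.4953, 0.1011, 0.2605]
tcp_rot: [-0.524, 0.524, 0.474, -0.474]
contact_force: [0.5, 0.3, -0.0]
width: 0.004
```

Emit:
send_rows(motion=[{"hand": -1,"delta_pos": [-0.003,-0.025,0],"rot": [0,0,0]},{"hand": -1,"delta_pos": [0,0,0],"rot": [0,0,0]},{"hand": -1,"delta_pos": [0,0,0],"rot": [0,0,0]},{"hand": -1,"delta_pos": [0,0,0],"rot": [0,0,0]},{"hand": -1,"delta_pos": [0,0,0],"rot": [0,0,0]}])

```text
clock: 12.1
tool_pos: [0.4952, 0.1001, 0.2605]
tcp_rot: [-0.524, 0.524, 0.474, -0.474]
contact_force: [-0.8, -0.1, -0.1]
width: 0.003
```

Emit:
send_rows(motion=[{"hand": -1,"delta_pos": [-0.003,-0.025,0],"rot": [0,0,0]},{"hand": -1,"delta_pos": [0,0,0],"rot": [0,0,0]},{"hand": -1,"delta_pos": [0,0,0],"rot": [0,0,0]},{"hand": -1,"delta_pos": [0,0,0],"rot": [0,0,0]},{"hand": -1,"delta_pos": [0,0,0],"rot": [0,0,0]}])

```text
clock: 12.6
tool_pos: [0.4951, 0.0991, 0.2605]
tcp_rot: [0.524, -0.524, -0.474, 0.474]
contact_force: [0.0, 0.2, -0.1]
width: 0.002
```

Emit:
send_rows(motion=[{"hand": -1,"delta_pos": [-0.003,-0.025,0],"rot": [0,0,0]},{"hand": -1,"delta_pos": [0,0,0],"rot": [0,0,0]},{"hand": -1,"delta_pos": [0,0,0],"rot": [0,0,0]},{"hand": -1,"delta_pos": [0,0,0],"rot": [0,0,0]},{"hand": -1,"delta_pos": [0,0,0],"rot": [0,0,0]}])

```text
clock: 13.1
tool_pos: [0.495, 0.0981, 0.2605]
tcp_rot: [0.524, -0.524, -0.474, 0.474]
contact_force: [0.3, 1.9, -0.9]
width: 0.002
```

Emit:
send_rows(motion=[{"hand": -1,"delta_pos": [-0.001,-0.012,0],"rot": [0,0,0]},{"hand": -1,"delta_pos": [0,0,0],"rot": [0,0,0]},{"hand": -1,"delta_pos": [0,0,0],"rot": [0,0,0]},{"hand": -1,"delta_pos": [0,0,0],"rot": [0,0,0]},{"hand": -1,"delta_pos": [0,0,0],"rot": [0,0,0]}])

```text
clock: 13.6
tool_pos: [0.4949, 0.0977, 0.2606]
tcp_rot: [0.525, -0.524, -0.474, 0.474]
contact_force: [0.2, 5.2, 0.1]
width: 0.005
```

The wedge is snug: the force jumped to 5 N. I'll back off, rise and press NL again.

Emit:
send_rows(motion=[{"hand": -1,"delta_pos": [0,0.1,0],"rot": [0,0,0]},{"hand": -1,"delta_pos": [0,0.3,0],"rot": [0,0,0]},{"hand": -1,"delta_pos": [0,0,0],"rot": [0,0,0]},{"hand": -1,"delta_pos": [0,0,1],"rot": [0,0,0]},{"hand": -1,"delta_pos": [0,0,1],"rot": [0,0,0]}])

```text
clock: 14.1
tool_pos: [0.4941, 0.1137, 0.3399]
tcp_rot: [0.525, -0.524, -0.473, 0.476]
contact_force: [0.6, 0.1, 0.5]
width: 0.004
```

Emit:
send_rows(motion=[{"hand": -1,"delta_pos": [0,0,0],"rot": [0,0,0]},{"hand": -1,"delta_pos": [-0.53,-0.92,0],"rot": [0,0,0]},{"hand": -1,"delta_pos": [-0.53,-0.92,0],"rot": [0,0,0]},{"hand": -1,"delta_pos": [0,0,0],"rot": [0,0,0]},{"hand": -1,"delta_pos": [0,0,-0.8],"rot": [0,0,0]}])

```text
clock: 14.6
tool_pos: [0.4542, 0.0393, 0.3123]
tcp_rot: [-0.523, 0.527, 0.476, -0.472]
contact_force: [0.8, -1.0, -0.3]
width: 0.006
```

Emit:
send_rows(motion=[{"hand": -1,"delta_pos": [0,0,-0.2],"rot": [0,0,0]},{"hand": -1,"delta_pos": [0,0,-0.09],"rot": [0,0,0]},{"hand": -1,"delta_pos": [0,0,0],"rot": [0,0,0]},{"hand": -1,"delta_pos": [0,0,0],"rot": [0,0,0]},{"hand": -1,"delta_pos": [0,0,0],"rot": [0,0,0]}])

```text
clock: 15.1
tool_pos: [0.453, 0.0402, 0.2979]
tcp_rot: [-0.524, 0.525, 0.475, -0.474]
contact_force: [-0.3, 0.3, -0.2]
width: 0.004
```

Emit:
send_rows(motion=[{"hand": -1,"delta_pos": [0,0,-0.1],"rot": [0,0,0]},{"hand": -1,"delta_pos": [0,0,-0.03],"rot": [0,0,0]},{"hand": -1,"delta_pos": [0,0,0],"rot": [0,0,0]},{"hand": -1,"delta_pos": [0,0,0],"rot": [0,0,0]},{"hand": -1,"delta_pos": [0,0,0],"rot": [0,0,0]}])

```text
clock: 15.6
tool_pos: [0.4527, 0.04, 0.2923]
tcp_rot: [-0.524, 0.525, 0.475, -0.474]
contact_force: [-1.5, 0.3, 5.2]
width: 0.001
```

Emit:
send_rows(motion=[{"hand": -1,"delta_pos": [0,0,-0.02],"rot": [0,0,0]},{"hand": -1,"delta_pos": [0,0,0],"rot": [0,0,0]},{"hand": -1,"delta_pos": [0,0,0],"rot": [0,0,0]},{"hand": -1,"delta_pos": [0,0,0],"rot": [0,0,0]},{"hand": -1,"delta_pos": [0,0,0],"rot": [0,0,0]}])

```text
clock: 16.1
tool_pos: [0.4528, 0.0401, 0.2922]
tcp_rot: [-0.524, 0.525, 0.475, -0.474]
contact_force: [-5.3, 1.2, 11.3]
width: 0.009
```

The corner is firm: 11 N at 0.2922 with no give. I'll lift clear and check.

Emit:
send_rows(motion=[{"hand": -1,"delta_pos": [0,0,0.05],"rot": [0,0,0]},{"hand": -1,"delta_pos": [0,0,0.8],"rot": [0,0,0]},{"hand": -1,"delta_pos": [0,0,1],"rot": [0,0,0]},{"hand": -1,"delta_pos": [0,0.8,0.6],"rot": [0,0,0]},{"hand": -1,"delta_pos": [0,1,0],"rot": [0,0,0]}])

```text
clock: 16.6
tool_pos: [0.4537, 0.1119, 0.3935]
tcp_rot: [-0.524, 0.527, 0.475, -0.471]
contact_force: [1.0, 1.0, -0.1]
width: 0.003
```

Emit:
send_rows(motion=[{"hand": -1,"delta_pos": [0,1,0],"rot": [0,0,0]},{"hand": -1,"delta_pos": [0,1,0],"rot": [0,0,0]},{"hand": -1,"delta_pos": [0,0,0],"rot": [0,0,0]},{"hand": -1,"delta_pos": [0,0,0],"rot": [0,0,0]},{"hand": -1,"delta_pos": [0,0,0],"rot": [0,0,0]}])

```text
clock: 17.1
tool_pos: [0.4525, 0.1913, 0.3886]
tcp_rot: [-0.525, 0.525, 0.474, -0.475]
contact_force: [-0.7, -0.3, -0.1]
width: 0.008
```

```bash
python3 - <<'E'
from h import *
s=ctrl.observe();print(s['tool_pos'],s['contact_force'])
g=lambda f:cv2.cvtColor(cv2.imread(f'pics/{f}.png'),cv2.COLOR_BGR2GRAY)
a,_=snap('scene','s9');b,_=snap('side','d9')
for p,q,pts in(('s0','s9',dict(nl=(235.1,207.4),fr=(373.6,238.5),nr=(269.8,263.2),wnr=(310,280),wfr=(360,268))),('d0','d9',dict(fr=(292.5,157.8),fl=(263.7,236.5),wfl=(288,272),nr=(402.2,168.8)))):
    n,st,e=cv2.calcOpticalFlowPyrLK(g(p),g(q),np.float32(list(pts.values())).reshape(-1,1,2),None,winSize=(15,15))
    print(q,{k:(n[i,0]-np.float32(v)).round(2).tolist() for i,(k,v) in enumerate(pts.items())})
cv2.imwrite('pics/c9.png',cv2.resize(np.hstack([a[180:300,225:385],b[160:280,255:415]]),(800,300),interpolation=cv2.INTER_CUBIC))
E
```

```text
[0.45253618 0.19131534 0.38856072] [-0.7149014  -0.2544781  -0.10828202]
s9 {'nl': [0.3199999928474426, 0.28999999165534973], 'fr': [0.07000000029802322, 0.03999999910593033], 'nr': [-0.019999999552965164, 0.03999999910593033], 'wnr': [0.0, 0.07000000029802322], 'wfr': [-0.0, 0.05000000074505806]}
d9 {'fr': [-0.12999999523162842, -0.15000000596046448], 'fl': [-0.2199999988079071, 0.18000000715255737], 'wfl': [0.05000000074505806, 0.23999999463558197], 'nr': [-32.04999923706055, 1.9900000095367432]}
```

View pics/c9.png

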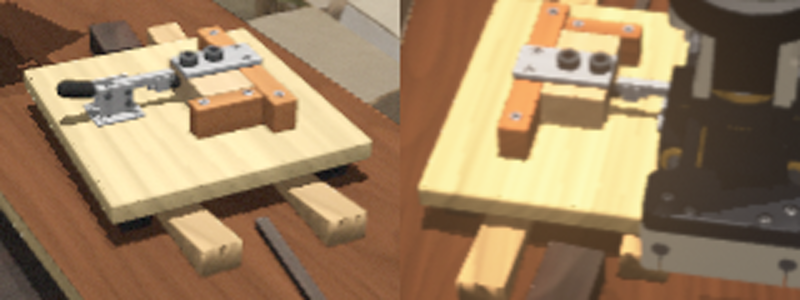

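The final views show the plate, the other wedges and the offcuts where they were: all shifts are 0.3 px or less, apart from one point hidden by the arm. The NL wedge is pushed in and the arm is clear.

```bash
python3 -c "
from plant import ctrl
print(ctrl.hand_in())"
```

```text
the job is handed in; nothing more can be done
None
```

The near-left corner was the loose one. Its wedge is now in snug, the corner stands firm, and I handed the job in at about 17 s.

- **Finding it:** Under the first press it gave about 4 mm at 2–5 N, then met a hard stop that reached 21 N. The far-right corner visibly rose, and everything came back level on release. I pressed only this corner, because it was the first one I tried and it tipped.
- **Wedge:** I pushed it in until the force jumped from about 0 to 5 N. That last reading is right at the limit where the plate could start to shove, but the pictures show no shift.
- **Proof press:** The same corner took 11 N with the fingertips at plate-top height (tip z about 106 mm) and no measurable give.
- **Last check:** The three plate corners I could track, plus the near-right, far-right and far-left wedges, moved 0.3 px or less from the first pictures. The offcuts I checked by eye only, and they look unmoved. The arm was clear of everything.

**Disagreements and gaps:**
- The wrist and side cameras differed by 8–9 mm on the plate's left edge, so I judged snugness by force. The last wrist measurement, about 4 mm before the jam, put the tail 21 mm outside the plate edge; snug should be 20 mm. That leaves it about 3 mm further in than expected, within the cameras' disagreement.
- In the final side view the near-right corner was hidden by the arm, so its tracking there means nothing. The scene view shows it unmoved.

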